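Hold a sealed sample tube slanted over the light box

TASK

Get the light box ready by pressing its white plate, which its ejector bar has left propped up along one edge, down until it lies level and flush in the frame. Then draw the blue-capped tube out of its rack, tilt it to about 45 degrees with the cap end up, and hold it still with its lower end about 100 mm above the middle of the plate. Finish while still gripping it there; leave the other tubes, the wash bottle, beaker, jar and spatula where they are.

Things in the scene. Friction and masses are not known exactly. Their poses are not given: they have to be found in the camera images.
- lightbox: black square light box fixed to the bench, 130 x 130 mm, 40 mm high; origin at the centre of its underside, z up. Its top has a square recess 94 x 94 mm, 6 mm deep, framed by an 18 mm wide rim.
- ejector (a joint): height in m of the steel ejector bar (64 x 8 mm) above the recess floor, 37 mm from the centre towards the box's +y side; it starts 8 to 11 mm up, propping that edge of the plate. No spring: it slides down under about 2 N and stays down. About 5 N pressed slowly on the middle of the plate sends it home (0); pressing with up to 25 N does no harm
- lightbox_seat (a point): the middle of the light box's opening, level with the top of its rim, 40 mm above the bench; z up
- plate: loose white opal plate, 90 x 90 x 6 mm, about 120 g, in the light box's recess with about 2 mm of play on each side; origin at the centre of its underside, z out of its upper face. Fully home, its upper face is flush with the rim and its origin is 6 mm below the seat point
- rack: aluminium rack block fixed to the bench, 70 mm (x) x 250 mm (y), 55 mm high; origin at the centre of its underside. Four holes in a row along its y axis, at y = -90, -30, +30 and +90 mm, 32 mm wide and 45 mm deep, each holding a tube: foot 10 mm above the bench, top 79 mm free above the rack. A grip closing along the rack's x axis clears the neighbours
- tube_blue: sealed rigid white tube, 30 mm diameter, 124 mm tall, with a blue cap (31 mm diameter, top 19 mm) and a paper band; origin at the centre of its underside, z towards the cap; upright in any one of the rack holes; about 70 g. The one to take; it pulls straight up without resistance and can be gripped anywhere on its free part, which is hard
- tube_red: sealed rigid white tube, 30 mm diameter, 124 mm tall, with a red cap (31 mm diameter, top 19 mm) and a paper band; origin at the centre of its underside, z towards the cap; upright in any one of the rack holes; to be left alone
- tube_yellow: sealed rigid white tube, 30 mm diameter, 124 mm tall, with a yellow cap (31 mm diameter, top 19 mm) and a paper band; origin at the centre of its underside, z towards the cap; upright in any one of the rack holes; to be left alone
- tube_green: sealed rigid white tube, 30 mm diameter, 124 mm tall, with a green cap (31 mm diameter, top 19 mm) and a paper band; origin at the centre of its underside, z towards the cap; upright in any one of the rack holes; to be left alone
- wash_bottle: loose white wash bottle with blue cap and bent blue spout, 66 mm diameter, 210 mm tall, the spout reaching 75 mm out along its +y; origin at the centre of its underside; to be left alone
- beaker: loose glass beaker, 68 mm across, 75 mm tall; origin at the centre of its underside; to be left alone
- jar: loose amber jar with black lid, 48 mm diameter, 60 mm tall; origin at the centre of its underside; to be left alone
- spatula: loose steel lab micro-spatula (a 6 mm rod flattened to blades at both ends), 155 mm long, 7 mm high, lying flat; origin under its middle, its length along its x axis; to be left alone
Things that resemble listed ones, but are neither listed nor needed, are in the scene too. Several things have the shape of the plate; the one meant has the colours described above.

How it is judged:
By the outcome, as a careful person would: the job done as asked, in the order asked, and still so for the second after the job is handed in, while the arm keeps its last pose, push and grip.
It also fails if it takes over 51 s, if anything falls off the work surface, if the arm or the gripper's body presses on something with over 40 N, if the wrist force passes 120 N, or if a joint passes its speed limit or range.

ROBOT

A 6-joint arm with a two-finger parallel gripper is mounted at the origin on the work surface. World frame = base frame: x ahead of the robot, y to its left, z up, the work surface at z = 0. Lengths are in m, angles in rad, forces in N, time in s.
With the tool pointing down it reaches from about 0.275 to 0.825 m from the base axis. Payload 4.9 kg.
Tool frame: the origin (TCP) lies midway between the tips of the shut fingers; the grasp point (between the pads) lies behind it (ctrl.grip_point_offset is the z of the grasp point in the tool frame, in m); z points along the fingers, y is the line along which they close (so a half turn about z gives the same grasp; the last joint's range is limited). The gripper opens to 85 mm and grips with 20 to 120 N. Pads are 22 mm wide; open, the fingers measure 114 mm over their backs; the gripper's body (76 mm by 85 mm) begins 54 mm behind the grasp point. The pads swing forward as they close: fully open they stand 13 mm farther back than shut.
Start: joints at [-1.422, 0.326, -0.193, 1.052, 0, 1.437], TCP at [0.153, -0.528, 0.231] pointing down, gripper open.
Joint ranges: [-2.65, 2.65], [-0.97, 1.79], [-1.3, 1.35], [-1.93, 2.1], [-1.47, 1.37], [-3.14, 3.14]. Speed limits (rad/s): [2.57, 2.57, 3.14, 3.14, 3.14, 3.14].

INTERFACE

Orientations are given as a unit quaternion [w, x, y, z].
In Python, from bench import ctrl, cams gives the robot as it stands.
- The arm moves only by the tool jog_arm, never from a script. Its argument "commands" is a list of rows, each an object with "translation": the shift along the tool's x, y, z each as a share of 400 mm, from -1 to 1, a list of three; "dr": the turn, a rotation vector about the tool's x, y, z each as a share of pi rad, from -1 to 1, a list of three. A call has 1 to 20 rows; each row is the pose to reach, as a shift and turn from the pose commanded when the call began, along the tool's axes at that moment, turning the shorter way round; what a row does not reach only later rows make up. A row lasts 1/8 s, in which the tool goes at most 62.5 mm and 10.7 degrees, less where a joint would pass 70% of its speed; a pose out of reach is approached as far as the arm can. A call with a number of a shift or a turn outside -1 to 1 is refused whole. A call with a gripper value outside its range is refused whole. "jaw" is the opening, from 0 (shut) to 1 (fully open), set as the call begins (left out, the last holds). The fingers move at their own pace and stop on an object; "grip_force" is the grip in N (left out, the last holds). Time passes only in rows, so rows that repeat a pose let the fingers close. It gives the time, the measured TCP pose, the force, the opening and the grip force at its end, in the units of the state.
- ctrl.get_obs(): the state, without advancing time (a new reading comes with each control period).
- cams.grab_frame(name): name is "scene" or "top" or "wrist"; returns (picture, depth): 420x560x3 uint8, red, green, blue; 420x560 float32, m along the optical axis (not along the pixel's ray), 0 where there is no reading.
- cams.calibration(name): a dict with "intrinsics" (3x3 intrinsics, pixels), "rvec" (rotation vector, rad) and "tvec" (3), from world to camera coordinates, as OpenCV has them. Camera axes: x right, y down, z forward; pixel columns grow to the right and rows downward; lengths in m; the calibration is good to about 2 mm. A picture is of the moment at which its call begins: read the wrist's pose just before it. calibration takes no time and is no camera call; for the wrist camera it gives the pose at the moment of the call.
- ctrl.finish_job(): hands the job in; it is judged then, once.
Trained networks look in the newest picture that a camera, given by its name, has taken for a name from the list of things; names that differ only in an ending like _2 or _b are one class to them, and where a whole thing is asked for, a point or a joint stands for the part that bears it (a point fixed in the world has none). Each returns a list of dicts, best first, with "score" (0 to 1); they miss things now and then, are a little off and sometimes report something else, mostly with a low value. They report only what shows in the picture. A call takes as long as a camera call. They do not tell look-alikes from the thing itself.
- cams.silhouettes(camera, query): "pixels" (420x560 bool, what is visible of it) and "extent" ([left, top, right, bottom] in pixels, round what is visible of it).
The state is a dict: "t": time; "joint_pos": joint angles; "dq": joint speeds; "tau": joint torques, N m; "tool_pos": TCP position; "orientation": TCP orientation; "contact_force": force on the tool from outside, world axes, zero at the start; "ft_torque": the same for the moment, N m; "grip_width": finger opening in m; "finger_force": force on a finger pad.
Only numpy, scipy, OpenCV 4.12 (cv2) and the standard library are available. Lean on these libraries where they do the work, as an engineer would, in place of code of your own. Each camera call takes 0.05 s, during which the arm holds its last target. There are 200 camera calls.

## Working session

There is one attempt and no reset: what is moved stays moved. The work goes in short steps, Python scripts to look and compute and a tool call to move; the robot and the scene stay as the last step left them, time stands still between calls to the robot, and variables do not carry over. Pictures are saved under pics/ and viewed, at most 10 in all, crops included, and the job is handed in when it is done.

Besides the shell and the picture viewer there is one more tool, called after "Emit:" as a command line: name --argument value ..., lists and objects as JSON in quotes. jog_arm: Moves the arm, as the interface text tells. Its arguments: {"type":"object","properties":{"commands":{"type":"array","items":{"type":"object","properties":{"translation":{"type":"array","items":{"type":"number"}},"dr":{"type":"array","items":{"type":"number"}}}}},"jaw":{"type":"number"},"grip_force":{"type":"number"}},"required":["commands"]}

```bash
mkdir -p pics
cat > h.py <<'E'
import numpy as np, cv2
from bench import ctrl, cams
from scipy.spatial.transform import Rotation as R
def cloud(name):
    c=cams.calibration(name); K=np.array(c["intrinsics"]); Rm=cv2.Rodrigues(np.array(c["rvec"],float))[0]; t=np.array(c["tvec"],float).ravel()
    im,d=cams.grab_frame(name)
    v,u=np.mgrid[:d.shape[0],:d.shape[1]]
    P=np.stack([(u-K[0,2])/K[0,0]*d,(v-K[1,2])/K[1,1]*d,d],-1)
    W=(P-t)@Rm
    W[d==0]=np.nan
    return im,d,W
E
python3 - <<'E'
from h import *
s=ctrl.get_obs(); print(s, ctrl.grip_point_offset)
for n in ("scene","top"):
    im,d,W=cloud(n); cv2.imwrite(f"pics/{n}0.png",im[:,:,::-1]); np.savez(f"{n}0.npz",im=im,W=W)
    for q in ("tube_blue","lightbox","plate","rack","ejector"):
        for r in cams.silhouettes(n,q):
            m=r["pixels"]; print(n,q,round(r["score"],2),np.round(r["extent"]),np.round(np.nanmedian(W[m],0),3),"zmax",np.round(np.nanpercentile(W[m][:,2],97),3))
E
```

```text
{'t': 0.0, 'joint_pos': array([-1.42222494e+00,  3.26972553e-01, -1.93575255e-01,  1.05200825e+00,
       -6.51840037e-06,  1.43654241e+00]), 'dq': array([ 8.94447932e-04,  6.26709736e-04, -7.97811726e-04,  1.94182440e-03,
        1.78148478e-05,  9.53658595e-04]), 'tau': array([ 2.75937634e-05, -4.43394113e+01,  2.62441671e+01,  1.55149761e-02,
       -5.68384303e-05,  7.61283559e-06]), 'tool_pos': array([ 0.15338198, -0.52757317,  0.23048951]), 'orientation': array([-8.79817922e-04,  9.90017499e-01,  1.40941749e-01, -9.55777347e-06]), 'contact_force': array([ 0.11958162, -0.98837818, -0.3024861 ]), 'ft_torque': array([0.02788886, 0.00159294, 0.0190839 ]), 'finger_force': 0.0, 'grip_width': 0.08536702848886193} -0.0187
scene tube_blue 0.66 [383. 157. 407. 192.] [0.555 0.195 0.104] zmax 0.135
scene tube_blue 0.34 [138. 169. 162. 201.] [ 0.38  -0.305  0.046] zmax 0.062
scene lightbox 0.66 [188. 176. 269. 242.] [ 0.525 -0.153  0.039] zmax 0.042
scene plate 0.76 [203. 183. 257. 227.] [ 0.481 -0.147  0.045] zmax 0.051
scene plate 0.64 [118. 218. 169. 262.] [ 0.498 -0.337  0.006] zmax 0.009
scene rack 0.61 [317. 170. 440. 234.] [0.576 0.154 0.052] zmax 0.057
top tube_blue 0.51 [153. 194. 176. 212.] [0.544 0.197 0.133] zmax 0.137
top lightbox 0.56 [294. 199. 362. 267.] [ 0.472 -0.141  0.04 ] zmax 0.044
top plate 0.77 [384. 201. 427. 244.] [ 0.493 -0.333  0.006] zmax 0.01
top plate 0.65 [304. 209. 351. 256.] [ 0.477 -0.144  0.046] zmax 0.053
top plate 0.65 [311. 126. 360. 177.] [ 0.664 -0.176  0.006] zmax 0.01
top rack 0.56 [129. 181. 242. 226.] [0.539 0.164 0.055] zmax 0.059
```

View pics/scene0.png

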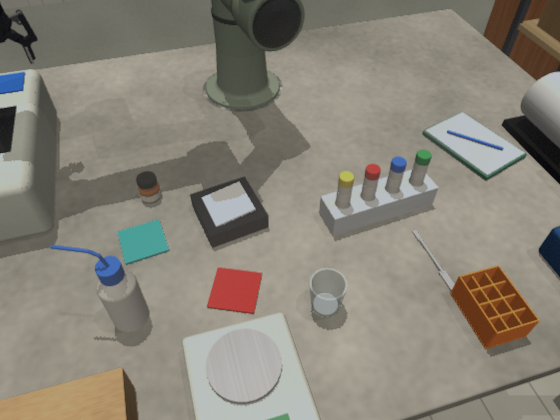

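View pics/top0.png

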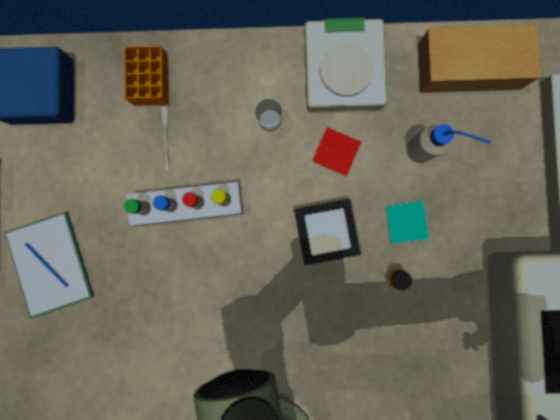

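The scene picture shows the light box at (229,210) with the propped white plate, and the rack with yellow (346,177), red (372,170), blue (398,163) and green (422,156).
- **Plate look-alikes, top view:** teal (407,222), red (337,151), and the white one in the box (327,232). I choose the white one.
- **Blue look-alikes, top view:** the tube cap in the rack (161,203), the wash-bottle cap (442,135), the pen (46,265) and the blue box (35,85). I choose the cap in the rack.

Run:
```python
from h import *
from scipy.optimize import least_squares
A={n:np.load(n+"0.npz") for n in("scene","top")}
crop=np.hstack([cv2.resize(A["top"]["im"][170:280,115:375],None,fx=3,fy=3,interpolation=cv2.INTER_CUBIC)]);cv2.imwrite("pics/crop0.png",crop[:,:,::-1])
for n in A:
    im,W=A[n]["im"].astype(int),A[n]["W"]; r,g,b=im[...,0],im[...,1],im[...,2]; z=W[...,2]
    near=lambda c,h:(abs(W[...,0]-c[0])<h)&(abs(W[...,1]-c[1])<h)
    # blue cap
    m=(b>r+40)&(b>g+30)&near((.545,.195),.06)&(z>.09)
    P=W[m]; f=least_squares(lambda p:np.hypot(P[P[:,2]<.131][:,0]-p[0],P[P[:,2]<.131][:,1]-p[1])-.0155,P[:,:2].mean(0),loss="soft_l1",f_scale=.002).x if (P[:,2]<.131).sum()>5 else None
    T=P[P[:,2]>.131]; print(n,"blue",m.sum(),"topmean",np.round(T.mean(0),4),len(T),"fit",f, "ext",np.round(np.percentile(P,[2,98],0),4).tolist())
    # rack top
    m=(abs(z-.055)<.004)&(abs(W[...,0]-.545)<.1)&(abs(W[...,1]-.155)<.17)
    q=W[m]; rr=cv2.minAreaRect((q[:,:2]*1000).astype(np.float32)); print(" rack",np.round(rr[0],1),np.round(rr[1],1),round(rr[2],2),"z",np.median(q[:,2]))
    # rim
    m=near((.473,-.143),.1)&(z>.03)&(z<.06); q=W[m]; rr=cv2.minAreaRect((q[:,:2]*1000).astype(np.float32)); print(" box",np.round(rr[0],1),np.round(rr[1],1),round(rr[2],2))
    m=m&(r>100)
    q=W[m]; c,res,_,_=np.linalg.lstsq(np.c_[q[:,:2]-q[:,:2].mean(0),np.ones(len(q))],q[:,2],rcond=None); print(" plate",q.mean(0).round(4),"grad",c.round(4), "deg",np.degrees(np.arctan(np.hypot(*c[:2]))),"updir",np.degrees(np.arctan2(c[1],c[0])))
    m=near((.473,-.143),.1)&(z>.034)&(z<.06)&(r<70)&(abs(z-.04)<.004); print(" rim z",np.nanmedian(W[m][:,2]),m.sum())
    for nm,mm in dict(red=(r>g+60)&(r>b+60),yel=(r>b+80)&(g>b+60),grn=(g>r+30)&(g>b+20)).items():
        k=mm&near((.545,.155),.13)&(z>.128); print("  ",nm,W[k].mean(0).round(4),k.sum())
```

```text
scene blue 179 topmean [0.5478 0.2    0.1336] 120 fit [0.54474566 0.20137693] ext [[0.5349, 0.1871, 0.1168], [0.561, 0.2129, 0.1358]]
 rack [548.6 171.7] [ 74.5 252.8] 4.91 z 0.0548593410926537
 box [ 478.  -147.5] [134.8 130.7] 8.93
 plate [ 0.4808 -0.1483  0.0451] grad [-0.0315  0.1144  0.0451] deg 6.76715974642964 updir 105.37299303604432
 rim z 0.039878758199148115 1190
   red [0.5531 0.1399 0.1336] 126
   yel [0.5577 0.0805 0.1339] 109
   grn [0.5438 0.2591 0.1332] 125
top blue 187 topmean [0.5456 0.2034 0.1346] 166 fit [0.54645008 0.20487321] ext [[0.5318, 0.1895, 0.1237], [0.5586, 0.2168, 0.1376]]
 rack [548.1 174.9] [ 70.6 251. ] 4.78 z 0.055563996363001245
 box [ 474.8 -144.9] [134.1 130.4] 8.88
 plate [ 0.4771 -0.1456  0.046 ] grad [-0.02   0.134  0.046] deg 7.715942404781479 updir 98.48129957128619
 rim z 0.04039936556687585 1511
   red [0.5504 0.1423 0.1346] 150
   yel [0.5551 0.0827 0.1345] 142
   grn [0.5406 0.2622 0.1344] 172
```

View pics/crop0.png

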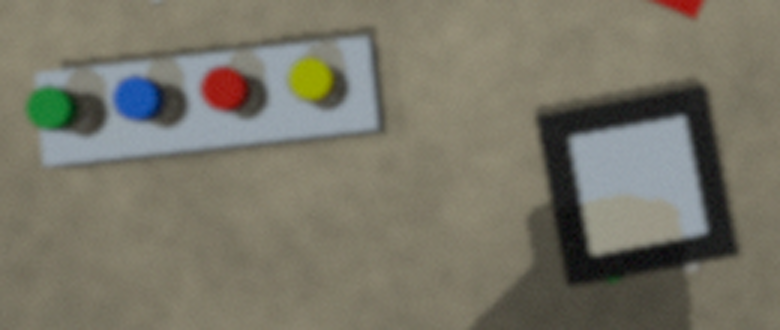

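The crop confirms the white plate in the black frame and the blue cap, second from the left in the rack. The heights match the text: rack 55 mm, cap top 134 mm, rim 40 mm. Next I move over the box with the jaws shut.

Emit:
jog_arm --commands '[{"translation": [0.95,-0.74,0.0],"dr": [0,0,0]},{"translation": [0.95,-0.74,0.0],"dr": [0,0,0]},{"translation": [0.95,-0.74,0.0],"dr": [0,0,0]},{"translation": [0.95,-0.74,0.0],"dr": [0,0,0]},{"translation": [0.95,-0.74,0.0],"dr": [0,0,0]},{"translation": [0.95,-0.74,0.0],"dr": [0,0,0]},{"translation": [0.95,-0.74,0.0],"dr": [0,0,0]},{"translation": [0.95,-0.74,0.0],"dr": [0,0,0]},{"translation": [0.95,-0.74,0.0],"dr": [0,0,0]},{"translation": [0.95,-0.74,0.0],"dr": [0,0,0]},{"translation": [0.95,-0.74,0.0],"dr": [0,0,0]}]' --jaw 0

```text
t: 1.98
tool_pos: [0.4352, -0.1388, 0.2313]
orientation: [0.0, 0.99, 0.14, -0.0]
contact_force: [-0.7, -0.5, -0.2]
grip_width: 0.0003
finger_force: 0.0
```

```bash
cat >> h.py <<'E'
def rot(q): return R.from_quat([q[1],q[2],q[3],q[0]])
def delta(pos,Rt=None):
    s=ctrl.get_obs(); R0=rot(s["orientation"]); Rt=R0 if Rt is None else Rt
    print("translation",np.round(R0.inv().apply(np.array(pos)-s["tool_pos"])/.4,4),"dr",np.round((R0.inv()*Rt).as_rotvec()/np.pi,4))
E
python3 - <<'E'
from h import *
s=ctrl.get_obs(); print(s["t"],s["tool_pos"],s["orientation"],s["contact_force"],s["grip_width"])
im,d,W=cloud("wrist"); cv2.imwrite("pics/w1.png",im[:,:,::-1])
r=im[...,0].astype(int); z=W[...,2]
near=(abs(W[...,0]-.476)<.1)&(abs(W[...,1]+.146)<.1)
m=near&(z>.034)&(z<.058); q=W[m]; rr=cv2.minAreaRect((q[:,:2]*1000).astype(np.float32)); print("box",rr,m.sum())
m&=(im.min(-1)>90); q=W[m]; print("plate",cv2.minAreaRect((q[:,:2]*1000).astype(np.float32)),q[:,2].min(),q[:,2].max(),m.sum())
delta([.473,-.126,.075])
E
```

```text
1.975 [ 0.43522986 -0.13883049  0.23126501] [ 5.44401201e-05  9.90156373e-01  1.39965477e-01 -1.35648973e-04] [-0.70975142 -0.50268785 -0.21874923] 0.0002679840776601676
box ((477.2029724121094, -144.85818481445312), (130.1015625, 130.46153259277344), 8.742328643798828) 19505
plate ((477.40740966796875, -144.22080993652344), (107.24369049072266, 146.8624267578125), 18.018184661865234) 0.034082614133503164 0.052660734652633504 9724
translation [ 0.0997 -0.0048  0.3907] dr [0. 0. 0.]
```

View pics/w1.png

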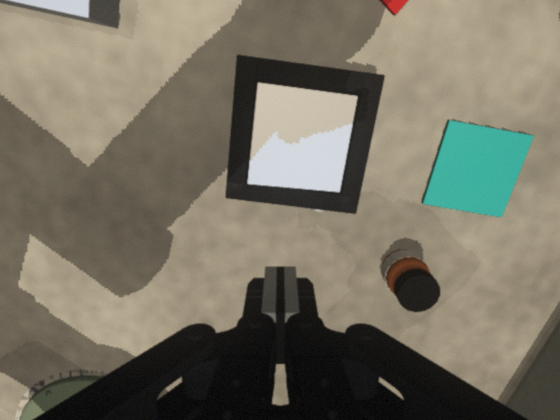

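The wrist view shows the light box at (305,135) and the jar at (415,280). The box centre is at (0.477, -0.145) with a yaw of 8.8°, and the way down is clear.

Emit:
jog_arm --commands '[{"translation": [0.1,0.006,0.15]},{"translation": [0.1,0.006,0.3]},{"translation": [0.1,0.006,0.4]},{"translation": [0.1,0.006,0.42]},{"translation": [0.1,0.006,0.435]},{"translation": [0.1,0.006,0.435]},{"translation": [0.1,0.006,0.435]}]'

```text
invalid input
```

Emit:
jog_arm --commands '[{"translation": [0,0,0.005]},{"translation": [0,0,0.01]},{"translation": [0,0,0.015]},{"translation": [0,0,0.02]},{"translation": [0,0,0.024]},{"translation": [0,0,0.028]},{"translation": [0,0,0.032]},{"translation": [0,0,0.035]},{"translation": [0,0,0.035]}]'

```text
invalid input
```

Emit:
jog_arm --commands '[{"translation": [0.1,0.006,0.15],"dr": [0,0,0]},{"translation": [0.1,0.006,0.3],"dr": [0,0,0]},{"translation": [0.1,0.006,0.4],"dr": [0,0,0]},{"translation": [0.1,0.006,0.42],"dr": [0,0,0]},{"translation": [0.1,0.006,0.435],"dr": [0,0,0]},{"translation": [0.1,0.006,0.435],"dr": [0,0,0]},{"translation": [0.1,0.006,0.435],"dr": [0,0,0]}]'

```text
t: 2.9
tool_pos: [0.4761, -0.1297, 0.0588]
orientation: [0.001, 0.99, 0.141, 0.001]
contact_force: [-0.2, -0.2, 0.0]
grip_width: -0.0003
finger_force: 0.0
```

Emit:
jog_arm --commands '[{"translation": [0,0,0.005],"dr": [0,0,0]},{"translation": [0,0,0.01],"dr": [0,0,0]},{"translation": [0,0,0.015],"dr": [0,0,0]},{"translation": [0,0,0.02],"dr": [0,0,0]},{"translation": [0,0,0.024],"dr": [0,0,0]},{"translation": [0,0,0.028],"dr": [0,0,0]},{"translation": [0,0,0.032],"dr": [0,0,0]},{"translation": [0,0,0.035],"dr": [0,0,0]},{"translation": [0,0,0.035],"dr": [0,0,0]}]'

```text
t: 4.03
tool_pos: [0.4748, -0.1291, 0.0432]
orientation: [0.0, 0.99, 0.141, -0.0]
contact_force: [0.1, -0.7, -0.0]
grip_width: 0.0005
finger_force: 0.0
```

Emit:
jog_arm --commands '[{"translation": [0,0,0.002],"dr": [0,0,0]},{"translation": [0,0,0.004],"dr": [0,0,0]},{"translation": [0,0,0.006],"dr": [0,0,0]},{"translation": [0,0,0.007],"dr": [0,0,0]},{"translation": [0,0,0.007],"dr": [0,0,0]}]'

```text
t: 4.65
tool_pos: [0.4749, -0.1291, 0.0404]
orientation: [0.0, 0.99, 0.141, -0.0]
contact_force: [0.3, -1.2, -0.0]
grip_width: 0.0002
finger_force: 0.0
```

Emit:
jog_arm --commands '[{"translation": [0,0,0.001],"dr": [0,0,0]},{"translation": [0,0,0.002],"dr": [0,0,0]},{"translation": [0,0,0.003],"dr": [0,0,0]},{"translation": [0,0,0.003],"dr": [0,0,0]}]'

```text
t: 5.15
tool_pos: [0.4749, -0.1291, 0.04]
orientation: [0.0, 0.99, 0.141, 0.0]
contact_force: [-2.2, 1.7, 9.0]
grip_width: -0.0
finger_force: 4.4
```

Run:
```python
from h import *
for n in("scene","top"):
    im,d,W=cloud(n); 
    if n=="scene": cv2.imwrite("pics/s2.png",cv2.resize(im[120:280,120:340],None,fx=3,fy=3)[:,:,::-1])
    c,s=np.cos(np.radians(8.8)),np.sin(np.radians(8.8)); dx,dy=W[...,0]-.477,W[...,1]+.145
    x,y=c*dx+s*dy,-s*dx+c*dy; z=W[...,2]
    for lo,hi in((-36,-26),(-26,-10),(10,26),(26,36)):
        m=(abs(x)<.035)&(y>lo/1e3)&(y<hi/1e3)&(z<.06); print(n,lo,np.round(np.nanmedian(z[m]),4),m.sum())
    m=(abs(x)<.06)&(abs(y)>.052)&(abs(y)<.06); print("rim",np.nanmedian(z[m]))
```

```text
scene -36 0.0398 114
scene -26 0.0399 184
scene 10 0.0407 107
scene 26 0.0399 71
rim 0.04182658550265888
top -36 nan 0
top -26 nan 0
top 10 nan 0
top 26 nan 0
rim 0.5591942220558385
  return np.nanmean(a, axis, out=out, keepdims=keepdims)
```

View pics/s2.png

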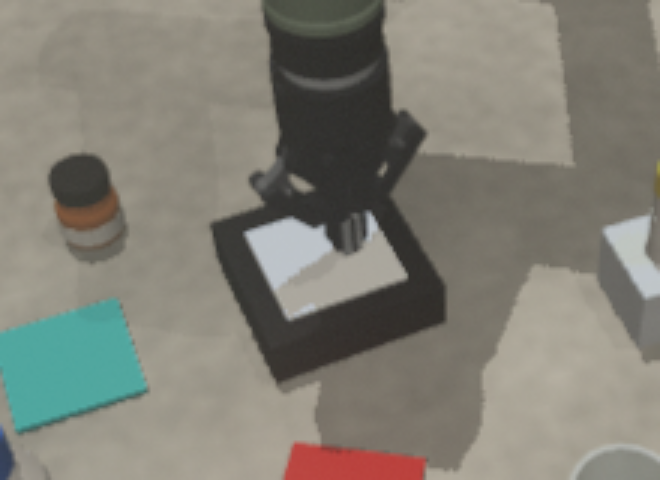

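The crop shows the plate flat in the frame, with the fingers near (348,230). It measures 40 mm at both edges under 9 N. I'll press slightly more, lift, and check.

Emit:
jog_arm --commands '[{"translation": [0,0,0.001],"dr": [0,0,0]},{"translation": [0,0,0.001],"dr": [0,0,0]},{"translation": [0,0,-0.01],"dr": [0,0,0]},{"translation": [0,0,-0.1],"dr": [0,0,0]},{"translation": [0,0,-0.25],"dr": [0,0,0]},{"translation": [0,0,-0.4],"dr": [0,0,0]},{"translation": [0,0,-0.4],"dr": [0,0,0]},{"translation": [0,0,-0.4],"dr": [0,0,0]}]' --jaw 0

```text
t: 6.25
tool_pos: [0.4746, -0.1289, 0.1991]
orientation: [0.0, 0.99, 0.141, -0.0]
contact_force: [-0.2, 0.3, 0.4]
grip_width: -0.0001
finger_force: 0.0
```

Run:
```python
from h import *
s=ctrl.get_obs(); print(s["t"],s["tool_pos"])
for n in("scene",):
    im,d,W=cloud(n)
    c,si=np.cos(np.radians(8.8)),np.sin(np.radians(8.8)); dx,dy=W[...,0]-.477,W[...,1]+.145
    x,y=c*dx+si*dy,-si*dx+c*dy; z=W[...,2]
    for lo,hi in((-36,-26),(-26,-10),(-10,10),(10,26),(26,36),(36,43)):
        m=(abs(x)<.035)&(y>lo/1e3)&(y<hi/1e3)&(z<.06); print(n,lo,np.round(np.nanmedian(z[m]),4),m.sum())
# grasp: tool y along rack x
a=np.radians(4.85); rx=np.array([np.cos(a),np.sin(a),0]); zt=np.array([0,0,-1.])
for sg in(1,-1):
    y=sg*rx; Rg=R.from_matrix(np.c_[np.cross(y,zt),y,zt]); delta([.5465,.2025,.20],Rg)
print(s["joint_pos"])
```

```text
6.25 [ 0.47464486 -0.1289421   0.19905101]
scene -36 0.0401 118
scene -26 0.0401 182
scene -10 0.0401 229
scene 10 0.04 177
scene 26 0.0398 109
scene 36 0.0398 70
translation [ 0.405  -0.7446 -0.0043] dr [-7.000e-04  1.000e-04 -4.369e-01]
translation [ 0.405  -0.7446 -0.0043] dr [2.000e-04 7.000e-04 5.631e-01]
[-4.15439541e-01  2.45215958e-01 -3.91948245e-01  9.33641475e-01
 -3.70068244e-05  2.44335133e+00]
```

Emit:
jog_arm --commands '[{"translation": [0.405,-0.745,-0.005],"dr": [0,0,-0.437]},{"translation": [0.405,-0.745,-0.005],"dr": [0,0,-0.437]},{"translation": [0.405,-0.745,-0.005],"dr": [0,0,-0.437]},{"translation": [0.405,-0.745,-0.005],"dr": [0,0,-0.437]},{"translation": [0.405,-0.745,-0.005],"dr": [0,0,-0.437]},{"translation": [0.405,-0.745,-0.005],"dr": [0,0,-0.437]},{"translation": [0.405,-0.745,-0.005],"dr": [0,0,-0.437]},{"translation": [0.405,-0.745,-0.005],"dr": [0,0,-0.437]},{"translation": [0.405,-0.745,-0.005],"dr": [0,0,-0.437]},{"translation": [0.405,-0.745,-0.005],"dr": [0,0,-0.437]},{"translation": [0.405,-0.745,-0.005],"dr": [0,0,-0.437]}]' --jaw 1 --grip_force 40

```text
t: 7.68
tool_pos: [0.5471, 0.2021, 0.2008]
orientation: [-0.0, 0.677, 0.736, -0.0]
contact_force: [-0.1, 0.1, -0.6]
grip_width: 0.0852
finger_force: 0.0
```

Run:
```python
from h import *
s=ctrl.get_obs(); print(s["t"],s["tool_pos"],s["orientation"],s["joint_pos"],s["grip_width"])
im,d,W=cloud("wrist"); cv2.imwrite("pics/w3.png",im[:,:,::-1])
r,g,b=[im[...,i].astype(int) for i in range(3)]
m=(b>r+40)&(b>g+30)&(W[...,2]>.1)&(W[...,2]<.15)
P=W[m]; T=P[P[:,2]>.13]; print(m.sum(),T.mean(0),cv2.minEnclosingCircle((T[:,:2]*1000).astype(np.float32)),np.percentile(P[:,2],[5,50,95]))
a=np.radians(4.85); y=np.array([np.cos(a),np.sin(a),0]); zt=np.array([0,0,-1.])
c=T.mean(0); delta([c[0],c[1],.076],R.from_matrix(np.c_[np.cross(y,zt),y,zt]))
```

```text
7.675 [0.54707531 0.20208811 0.20083067] [-2.39273553e-04  6.76793932e-01  7.36172399e-01 -3.38855210e-04] [ 2.27307172e-01  4.08857853e-01 -1.50177113e-01  1.01259091e+00
  1.22230075e-05  1.71410496e+00] 0.08520717160086755
1568 [0.54618592 0.20446113 0.13304447] ((545.9265747070312, 203.7635498046875), 15.154411315917969) [0.13199915 0.13308133 0.13402044]
translation [ 0.006  -0.0019  0.3126] dr [-0.0001  0.     -0.0001]
```

View pics/w3.png

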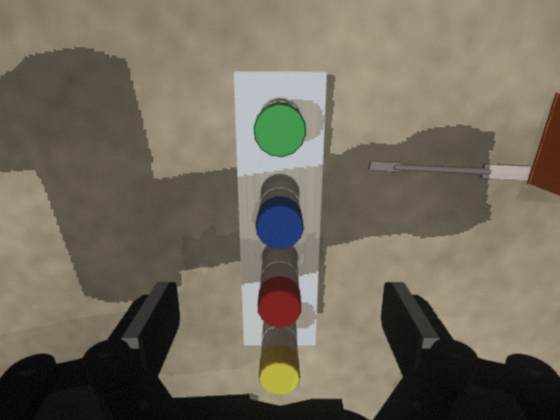

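The wrist view shows the blue cap at (280,222), centred between the open jaws with clearance on both sides. The red cap (280,300) and green cap (280,130) are clear. I'll descend and grip.

Emit:
jog_arm --commands '[{"translation": [0.005,-0.002,0.08],"dr": [0,0,0]},{"translation": [0.005,-0.002,0.16],"dr": [0,0,0]},{"translation": [0.005,-0.002,0.23],"dr": [0,0,0]},{"translation": [0.005,-0.002,0.28],"dr": [0,0,0]},{"translation": [0.005,-0.002,0.31],"dr": [0,0,0]},{"translation": [0.005,-0.002,0.31],"dr": [0,0,0]},{"translation": [0.005,-0.002,0.31],"dr": [0,0,0]}]'

```text
t: 8.6
tool_pos: [0.547, 0.2044, 0.0781]
orientation: [0.0, 0.677, 0.736, 0.001]
contact_force: [0.3, 0.0, 0.4]
grip_width: 0.085
finger_force: 0.0
```

Emit:
jog_arm --commands '[{"translation": [0,0,0],"dr": [0,0,0]},{"translation": [0,0,0],"dr": [0,0,0]},{"translation": [0,0,0],"dr": [0,0,0]},{"translation": [0,0,0],"dr": [0,0,0]},{"translation": [0,0,0],"dr": [0,0,0]},{"translation": [0,0,0],"dr": [0,0,0]},{"translation": [0,0,0],"dr": [0,0,0]},{"translation": [0,0,0],"dr": [0,0,0]}]' --jaw 0 --grip_force 40

```text
t: 9.6
tool_pos: [0.5466, 0.2043, 0.0777]
orientation: [0.0, 0.676, 0.736, 0.0]
contact_force: [-0.9, 0.7, 5.8]
grip_width: 0.0289
finger_force: 41.9
```

Emit:
jog_arm --commands '[{"translation": [0,0,-0.03],"dr": [0,0,0]},{"translation": [0,0,-0.08],"dr": [0,0,0]},{"translation": [0,0,-0.15],"dr": [0,0,0]},{"translation": [0,0,-0.23],"dr": [0,0,0]},{"translation": [0,0,-0.31],"dr": [0,0,0]},{"translation": [0,0,-0.39],"dr": [0,0,0]},{"translation": [0,0,-0.45],"dr": [0,0,0]},{"translation": [0,0,-0.45],"dr": [0,0,0]},{"translation": [0,0,-0.45],"dr": [0,0,0]}]'

```text
t: 10.72
tool_pos: [0.5457, 0.2041, 0.2563]
orientation: [-0.0, 0.676, 0.736, -0.001]
contact_force: [-0.6, -0.8, -1.0]
grip_width: 0.0293
finger_force: 42.0
```

Run:
```python
from h import *
s=ctrl.get_obs(); print(s["t"],s["tool_pos"],s["joint_pos"],s["grip_width"],s["finger_force"])
im,d,W=cloud("scene"); r,g,b=[im[...,i].astype(int) for i in range(3)]
cv2.imwrite("pics/s4.png",cv2.resize(im[60:260,280:480],None,fx=3,fy=3)[:,:,::-1])
p=s["tool_pos"]
m=(abs(W[...,0]-p[0])<.03)&(abs(W[...,1]-p[1])<.03)&(W[...,2]>.14)&(W[...,2]<p[2]-.005)
print("tube below TCP: z",np.percentile(W[m][:,2],[0,2,50]),"xy",np.median(W[m],0),m.sum())
# target: rotate base to box azimuth, tilt outward 45
L=p[2]-np.percentile(W[m][:,2],2); L=.068
f=np.array([.477,-.145,.142]); 
for tgt in ("out",):
    R0=rot(s["orientation"]); az=np.arctan2(f[1],f[0])
    dq=az-s["joint_pos"][0]; rad=np.array([np.cos(az),np.sin(az),0])
    Rt=R.from_euler("z",dq)*R0
    ax=np.cross([0,0,-1],rad); Rt=R.from_rotvec(ax*np.pi/4)*Rt
    zt=Rt.apply([0,0,1]); print("ztool",zt)
    delta(f-L*zt,R0); delta(f-L*zt,Rt); delta(f-L*zt+[0,0,.08],R.from_euler("z",dq)*R0); print(np.degrees(dq))
```

```text
10.725 [0.54570366 0.20411375 0.2562573 ] [ 2.31294432e-01  3.74083723e-01 -5.80994060e-02  1.14014060e+00
 -5.77828180e-05  1.71713600e+00] 0.02928403011116063 41.982460990548134
tube below TCP: z [0.18851452 0.19120711 0.22234064] xy [0.55633167 0.19285881 0.22234064] 406
ztool [ 0.67548831 -0.20539751 -0.70818599]
translation [-0.8104 -0.3556  0.1654] dr [-0.0003  0.     -0.    ]
translation [-0.8104 -0.3556  0.1654] dr [-0.2513 -0.0291  0.1589]
translation [-0.8104 -0.3561 -0.0346] dr [-0.0002  0.0004  0.1675]
-30.160586927316363
```

View pics/s4.png

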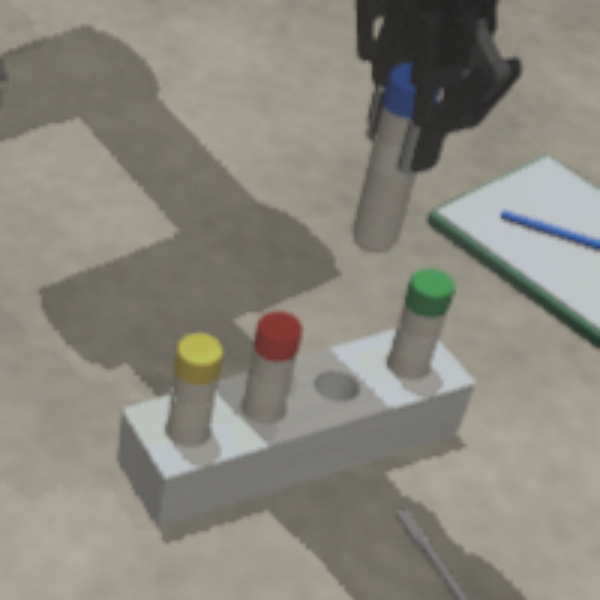

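The crop shows the blue tube lifted clear of its hole, with its foot at (375,245). The others are still in the rack. I'll carry it over, then tilt it.

Emit:
jog_arm --commands '[{"translation": [-0.1,-0.045,-0.03],"dr": [0,0,0.02]},{"translation": [-0.22,-0.1,-0.03],"dr": [0,0,0.045]},{"translation": [-0.34,-0.15,-0.03],"dr": [0,0,0.07]},{"translation": [-0.46,-0.2,-0.03],"dr": [0,0,0.095]},{"translation": [-0.58,-0.255,-0.03],"dr": [0,0,0.12]},{"translation": [-0.68,-0.3,-0.03],"dr": [0,0,0.14]},{"translation": [-0.76,-0.335,-0.03],"dr": [0,0,0.155]},{"translation": [-0.81,-0.356,-0.03],"dr": [0,0,0.167]},{"translation": [-0.81,-0.356,-0.03],"dr": [0,0,0.167]},{"translation": [-0.81,-0.356,-0.03],"dr": [0,0,0.167]}]'

```text
t: 12.02
tool_pos: [0.4316, -0.13, 0.2686]
orientation: [-0.001, 0.844, 0.536, -0.0]
contact_force: [0.5, -0.2, -0.2]
grip_width: 0.0291
finger_force: 42.0
```

Run:
```python
from h import *
s=ctrl.get_obs(); print(s["t"],s["tool_pos"],s["joint_pos"])
f=np.array([.477,-.145,.142]); az=s["joint_pos"][0]; rad=np.array([np.cos(az),np.sin(az),0])
R0=rot(s["orientation"])
for k in(15,30,45):
    Rt=R.from_rotvec(np.cross([0,0,-1],rad)*np.radians(k))*R0
    delta(f+[0,0,.08*(45-k)/45]-.068*Rt.apply([0,0,1]),Rt)
```

```text
12.025 [ 0.4316182  -0.13002011  0.26857165] [-4.56916840e-01  1.17625516e-01 -3.65282675e-01  1.08942112e+00
  4.62761635e-04  1.55312707e+00]
translation [0.015  0.0749 0.0187] dr [-0.0833 -0.0015 -0.    ]
translation [0.0157 0.034  0.1024] dr [-1.666e-01 -2.900e-03 -1.000e-04]
translation [ 0.0163 -0.0011  0.196 ] dr [-2.5e-01 -4.4e-03 -1.0e-04]
```

Emit:
jog_arm --commands '[{"translation": [0.008,0.04,0.01],"dr": [-0.04,0,0]},{"translation": [0.015,0.075,0.02],"dr": [-0.083,-0.001,0]},{"translation": [0.015,0.055,0.06],"dr": [-0.125,-0.002,0]},{"translation": [0.016,0.034,0.1],"dr": [-0.167,-0.003,0]},{"translation": [0.016,0.016,0.15],"dr": [-0.21,-0.004,0]},{"translation": [0.016,-0.001,0.196],"dr": [-0.25,-0.004,0]},{"translation": [0.016,-0.001,0.196],"dr": [-0.25,-0.004,0]},{"translation": [0.016,-0.001,0.196],"dr": [-0.25,-0.004,0]},{"translation": [0.016,-0.001,0.196],"dr": [-0.25,-0.004,0]},{"translation": [0.016,-0.001,0.196],"dr": [-0.25,-0.004,0]}]'

```text
t: 13.28
tool_pos: [0.4354, -0.125, 0.1919]
orientation: [0.327, 0.78, 0.495, 0.2]
contact_force: [0.5, 0.8, -1.1]
grip_width: 0.0291
finger_force: 42.1
```

Run:
```python
from h import *
s=ctrl.get_obs(); z=rot(s["orientation"]).apply([0,0,1]); print(s["t"],s["tool_pos"],s["joint_pos"],"tilt",np.degrees(np.arccos(-z[2])),"foot",s["tool_pos"]+.068*z,s["grip_width"],s["finger_force"])
im,d,W=cloud("scene"); cv2.imwrite("pics/s5.png",cv2.resize(im[80:280,120:440],None,fx=2.4,fy=2.4)[:,:,::-1])
c,si=np.cos(np.radians(8.8)),np.sin(np.radians(8.8)); dx,dy=W[...,0]-.477,W[...,1]+.145
x,y=c*dx+si*dy,-si*dx+c*dy; zz=W[...,2]
for lo,hi in((-36,-26),(26,36),(36,43)):
    m=(abs(x)<.035)&(y>lo/1e3)&(y<hi/1e3)&(zz<.06); print(lo,np.round(np.nanmedian(zz[m]),4),m.sum())
m=(zz>.1)&(np.hypot(dx,dy)<.05)&(im.min(-1)>90); P=W[m]; a=P@z; 
if m.sum(): 
    E=P[a>np.percentile(a,98)]; Q=P-P.mean(0); print("end along-axis beyond TCP",np.percentile(a,[98,100])-s["tool_pos"]@z,E.mean(0),m.sum())
    q=Q[a<np.percentile(a,75)]; v=np.linalg.svd(q-q.mean(0))[2][0]; print("axis",v,"angle to tool z",np.degrees(np.arccos(abs(v@z))))
```

```text
13.275 [ 0.43541489 -0.12495667  0.19194298] [-0.4311152  -0.19866956 -1.27438707 -0.29174193 -0.01703033  1.57192498] tilt 45.08979271334018 foot [ 0.47867039 -0.1461276   0.14393513] 0.029079275645066502 42.05776445567608
-36 0.0399 117
26 0.0399 106
36 0.0401 68
end along-axis beyond TCP [0.06600828 0.06776489] [ 0.48234386 -0.14988448  0.15045157] 629
axis [ 0.5385546  -0.29008455 -0.79108147] angle to tool z 7.521424109456141
```

View pics/s5.png

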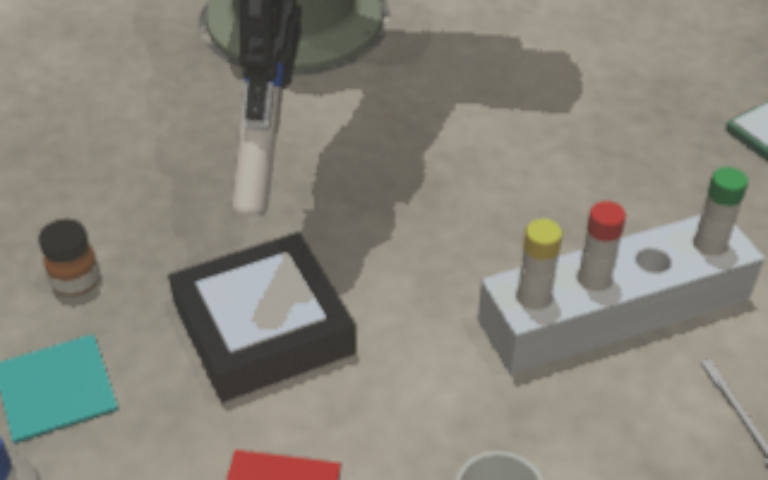

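The picture shows the plate flush at (262,300) and the tube tilted above it with its foot near (250,205). The other things are where they were. The axis fit above is biased by seeing only one side of the tube, so I'll check the tilt with a cylinder fit.

Run:
```python
from h import *
from scipy.optimize import least_squares
s=ctrl.get_obs(); z=rot(s["orientation"]).apply([0,0,1]); p=s["tool_pos"]; print(np.abs(s["dq"]).max())
im,d,W=cloud("scene"); D=W-p; a=D@z; rr=np.linalg.norm(D-a[...,None]*z,axis=-1)
m=(a>.008)&(a<.064)&(rr<.024)&(im.min(-1)>80); P=W[m]
def res(q):
    v=q[3:]/np.linalg.norm(q[3:]); e=P-q[:3]; return np.r_[np.linalg.norm(np.cross(e,v),axis=1)-.015,.1*(np.linalg.norm(q[3:])-1),.1*((q[:3]-p)@z-.035)]
q=least_squares(res,np.r_[p+.035*z,z],loss="soft_l1",f_scale=.001).x; v=q[3:]/np.linalg.norm(q[3:])
print(m.sum(),"tilt",np.degrees(np.arccos(-v[2])),"off tool z",np.degrees(np.arccos(v@z)),"foot",q[:3]+.033*v)
```

```text
0.009055503542358307
439 tilt 44.92980660006672 off tool z 0.15375775751337428 foot [ 0.47685947 -0.1485974   0.14339461]
```

```bash
python3 -c "
from bench import ctrl
print(ctrl.finish_job())"
```

```text
the job is handed in; nothing more can be done
None
```

The job is handed in: the plate is pressed level and flush, and the blue tube is still gripped cap end up at about 45°, its lower end about 103 mm above the middle of the plate (by camera fit), with the other things left untouched and about 13 s used.

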